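Reload the winder tray with bobbins in reverse order

ROBOT

A 6-joint arm with a two-finger parallel gripper is mounted at the origin on the work surface. World frame = base frame: x ahead of the robot, y to its left, z up, the work surface at z = 0. Lengths are in m, angles in rad, forces in N, time in s.
With the tool pointing down it reaches from about 0.275 to 0.875 m from the base axis. Payload 12.5 kg.
Tool frame: the origin (TCP) lies at the very end of the fingers, on their centre line; the grasp point (between the pads) lies 19 mm behind it; x points along the fingers, y is the direction in which the jaws open and shut, and the axes are right-handed (so a half turn about x gives the same grasp; the last joint's range is limited). The gripper opens to 85 mm and grips with 20 to 120 N. Pads are 22 mm wide; open, the fingers measure 114 mm over their backs; the gripper's body (76 mm by 85 mm) begins 54 mm behind the grasp point. The pads swing forward as they close: fully open they stand 13 mm farther back than shut.
Start: joints at [-1.235, 0.351, 1.652, -0, 1.139, -0.085], TCP at [0.225, -0.502, 0.231] pointing down, gripper open.
Joint ranges: [-2.75, 2.75], [-0.79, 2.1], [0.01, 2.65], [-1.57, 4.71], [0.07, 3.14], [-2.87, 2.87]. Speed limits (rad/s): [2.22, 2.22, 2.79, 3.14, 3.14, 3.14].

INTERFACE

Orientations are given as a 3x3 rotation matrix whose columns are the frame's x, y, z axes.
In Python, from bench import manip gives the robot as it stands. Calls block until the motion is done:
- manip.move_ptp(position, orientation): joint-space move of the TCP to a pose.
- manip.move_l(position, attitude=None, max_speed=0.15): straight line of the TCP; attitude=None keeps the orientation; max_speed is the mean speed in m/s.
- manip.move_j(angles): joint-space move.
- manip.set_gripper(opening, effort=None): opening from 0.0 (shut) to 1.0 (fully open); effort is the grip in N (None keeps the last); returns when the fingers have stopped.
- manip.dwell(seconds).
- manip.inverse_kinematics(position, orientation): joint angles nearest the present ones, or None.
- manip.grab_frame(name): name is "scene" or "top" or "wrist"; returns (picture, depth): 400x640x3 uint8, red, green, blue; 400x640 float32, m along the optical axis (not along the pixel's ray), 0 where there is no reading.
- manip.get_calibration(name): a dict with "camera_matrix" (3x3 intrinsics, pixels), "k1" (the pictures are not rectified: a ray, as slopes to the right and down, at radius r is drawn at 1 + k1 r^2 times it, then the intrinsics apply), "R" (3x3) and "t" (3): a world point X has camera coordinates R X + t. Camera axes: x right, y down, z forward; pixel columns grow to the right and rows downward; lengths in m; the calibration is good to about 2 mm. A picture is of the moment at which its call begins: read the wrist's pose just before it. get_calibration takes no time and is no camera call; for the wrist camera it gives the pose at the moment of the call.
A pose or a line that the arm cannot do raises manip.Unreachable and nothing moves.
- manip.sign_off(): hands the job in, once; it reports no verdict.
Trained networks look in the newest picture that a camera, given by its name, has taken for a name from the list of things; names that differ only in an ending like _2 or _b are one class to them, and where a whole thing is asked for, a point or a joint stands for the part that bears it (a point fixed in the world has none). Each returns a list of dicts, best first, with "confidence" (0 to 1); they miss things now and then, are a little off and sometimes report something else, mostly with a low value. They report only what shows in the picture. A call takes as long as a camera call. They do not tell look-alikes from the thing itself.
- manip.look_for(camera, name): "at" ([x, y, z] in m, in world coordinates, good to about 4 mm: the middle of the surface that is visible of it).
Readings, each from a call of its own:
- manip.current_time(): time.
- manip.current_qpos(): joint angles.
- manip.current_joint_vel(): joint speeds.
- manip.current_joint_torque(): joint torques, N m.
- manip.current_ee_pos(): TCP position.
- manip.current_tcp_rot(): TCP orientation.
- manip.current_force(): force on the tool from outside, world axes, zero at the start.
- manip.current_ft_torque(): the same for the moment, N m.
- manip.current_grip_width(): opening from 0.0 (shut) to 1.0 (fully open).
Only numpy, scipy, OpenCV 4.12 (cv2) and the standard library are available. Lean on these libraries where they do the work, as an engineer would, in place of code of your own. Each camera call takes 0.05 s, during which the arm holds its last target. There are 200 camera calls.

TASK

Move the four empty wooden bobbins from the grey pads of the dark storage board into the four bays of the aluminium tray, one in each bay, in reverse order, because the tray will be turned end for end at the winder: seen from the robot, the leftmost bobbin on the board goes into the rightmost bay, the second from the left into the second bay from the right, and so on. Leave each standing upright, foot down, on the floor of its bay, and let no bobbin tip over on the way.

Things in the scene. Friction and masses are not known exactly. Their poses are not given: they have to be found in the camera images.
- quill_mid (a point): The QUILL: an empty turned wooden bobbin, 100 mm tall: foot disc 44 mm across and 10 mm thick, above it a thin straight shank 20 mm across up to the top. Thinnest and tallest of the four; from above a small round in a larger disc. Point on its axis, half-way up (50 mm above its underside); z runs up the axis.
- spool_mid (a point): The SPOOL: an empty turned wooden bobbin, 75 mm tall: foot disc 54 mm across and 10 mm thick, above it a thick straight barrel 46 mm across up to the flat top. Shortest and stoutest; solid top with a small dark dot. Point on its axis, half-way up (37.5 mm above its underside); z runs up the axis.
- tube_mid (a point): The TUBE: an empty plain wooden tube, 85 mm tall, 46 mm across outside, 34 mm inside, open at both ends, no foot disc; from above a ring. Point on its axis, half-way up (42.5 mm above its underside); z runs up the axis.
- waisted_mid (a point): The WAISTED bobbin: an empty turned wooden bobbin, 95 mm tall: foot disc 48 mm across and 12 mm thick, a thin waist 18 mm across, and a straight round head 32 mm across that takes up the top 30 mm (the place to grip). Flat top with a small dark dot. Point on its axis, half-way up (47.5 mm above its underside); z runs up the axis.
- seat_quill: Grey plastic pad, flat, 66 x 66 mm and 8 mm thick, fixed on the storage board; the one on which the quill stands at the start (within 3 mm of its middle). The four pads are alike. Origin: centre of its underside; axes parallel to the board's.
- seat_spool: Grey plastic pad, flat, 66 x 66 mm and 8 mm thick, fixed on the storage board; the one on which the spool stands at the start (within 3 mm of its middle). The four pads are alike. Origin: centre of its underside; axes parallel to the board's.
- seat_tube: Grey plastic pad, flat, 66 x 66 mm and 8 mm thick, fixed on the storage board; the one on which the tube stands at the start (within 3 mm of its middle). The four pads are alike. Origin: centre of its underside; axes parallel to the board's.
- seat_waisted: Grey plastic pad, flat, 66 x 66 mm and 8 mm thick, fixed on the storage board; the one on which the waisted bobbin stands at the start (within 3 mm of its middle). The four pads are alike. Origin: centre of its underside; axes parallel to the board's.
- board: STORAGE BOARD: fixed dark wooden board, 95 mm (x) by 330 mm (y), 12 mm thick, with an end strip 8 mm wide and 20 mm high at each end, carrying the four grey pads in a row along its y axis, centres at y = -117, -39, +39, +117 mm, in a different order at each start; pad tops 20 mm above the table. Left or right of the tray. Origin: centre of its underside, on the table; x points away from the robot, y to the robot's left, within 0.3 rad (it is turned a little).
- tray: WINDER TRAY: fixed shallow aluminium tray, 84 mm (x) by 318 mm (y), with four open square bays in a row along its y axis, bay centres at x = 0, y = -117, -39, +39, +117 mm, each 72 x 72 mm inside; walls 6 mm thick, rim 14 mm and bay floor 5 mm above the table. Empty at the start. Origin: centre of its underside, on the table; x points away from the robot, y to the robot's left, within 0.3 rad (it is turned a little).
Not all that is in view belongs to the job. What is shaped like the part that bears quill_mid but pink or turquoise is not meant. Leave any purple look-alike of the part that bears tube_mid alone.

How it is judged:
At the end, for the whole second after the job is handed in: Each bobbin stands in the bay mirroring its starting pad (leftmost pad, rightmost bay, and so on): centre within 18 mm of the bay's along each tray axis, foot down on the bay floor (height within 5 mm), upright within 0.1 rad, at rest (below 0.02 m/s) (((y of seat_quill in the frame of board between -0.137 and -0.097 m and y of quill_mid in the frame of tray between 0.099 and 0.135 m) or (y of seat_quill in the frame of board between -0.059 and -0.019 m and y of quill_mid in the frame of tray between 0.021 and 0.057 m) or (y of seat_quill in the frame of board between 0.019 and 0.059 m and y of quill_mid in the frame of tray between -0.057 and -0.021 m) or (y of seat_quill in the frame of board between 0.097 and 0.137 m and y of quill_mid in the frame of tray between -0.135 and -0.099 m)) and x of quill_mid in the frame of tray between -0.018 and 0.018 m and z of quill_mid in the frame of tray between 0.05 and 0.06 m and angle between each of quill_mid, spool_mid, tube_mid, waisted_mid's own z axis and vertical below 0.1 rad and linear speed of each of quill, spool, tube, waisted below 0.02 m/s and ((y of seat_spool in the frame of board between -0.137 and -0.097 m and y of spool_mid in the frame of tray between 0.099 and 0.135 m) or (y of seat_spool in the frame of board between -0.059 and -0.019 m and y of spool_mid in the frame of tray between 0.021 and 0.057 m) or (y of seat_spool in the frame of board between 0.019 and 0.059 m and y of spool_mid in the frame of tray between -0.057 and -0.021 m) or (y of seat_spool in the frame of board between 0.097 and 0.137 m and y of spool_mid in the frame of tray between -0.135 and -0.099 m)) and x of spool_mid in the frame of tray between -0.018 and 0.018 m and z of spool_mid in the frame of tray between 0.0375 and 0.0475 m and ((y of seat_tube in the frame of board between -0.137 and -0.097 m and y of tube_mid in the frame of tray between 0.099 and 0.135 m) or (y of seat_tube in the frame of board between -0.059 and -0.019 m and y of tube_mid in the frame of tray between 0.021 and 0.057 m) or (y of seat_tube in the frame of board between 0.019 and 0.059 m and y of tube_mid in the frame of tray between -0.057 and -0.021 m) or (y of seat_tube in the frame of board between 0.097 and 0.137 m and y of tube_mid in the frame of tray between -0.135 and -0.099 m)) and x of tube_mid in the frame of tray between -0.018 and 0.018 m and z of tube_mid in the frame of tray between 0.0425 and 0.0525 m and ((y of seat_waisted in the frame of board between -0.137 and -0.097 m and y of waisted_mid in the frame of tray between 0.099 and 0.135 m) or (y of seat_waisted in the frame of board between -0.059 and -0.019 m and y of waisted_mid in the frame of tray between 0.021 and 0.057 m) or (y of seat_waisted in the frame of board between 0.019 and 0.059 m and y of waisted_mid in the frame of tray between -0.057 and -0.021 m) or (y of seat_waisted in the frame of board between 0.097 and 0.137 m and y of waisted_mid in the frame of tray between -0.135 and -0.099 m)) and x of waisted_mid in the frame of tray between -0.018 and 0.018 m and z of waisted_mid in the frame of tray between 0.0475 and 0.0575 m); the robot touches nothing.
It fails at once if a bobbin is tipped over (leans more than 0.6 rad) (angle between any of quill_mid, spool_mid, tube_mid, waisted_mid's own z axis and vertical above 0.6 rad).
It also fails if it takes over 128 s, if anything falls off the work surface, if the arm or the gripper's body presses on something with over 40 N, if the wrist force passes 120 N, or if a joint passes its speed limit or range.

## Working session

There is one attempt and no reset: what is moved stays moved. The work goes in short steps, each a Python script; the robot and the scene stay as the last script left them, time stands still between calls to the robot, and variables do not carry over. Pictures are saved under pics/ and viewed, about 12 in all and at most 16, crops included, and the job is handed in when it is done.

```bash
mkdir -p pics; ls; python3 - <<'E'
from bench import manip
import cv2
for n in("top","scene"):
    p,d=manip.grab_frame(n); cv2.imwrite(f"pics/{n}0.png",p[:,:,::-1])
    c=manip.get_calibration(n); print(n,c)
    for k in ("quill_mid","spool_mid","tube_mid","waisted_mid","board","tray"):
        print(k,[(x["at"],round(x["confidence"],2)) for x in manip.look_for(n,k)])
print(manip.current_time())
E
```

```text
pics
top {'camera_matrix': array([[395.01924077,   0.        , 311.76053313],
       [  0.        , 395.01924077, 203.43056205],
       [  0.        ,   0.        ,   1.        ]]), 'k1': -0.08738279403086646, 'R': array([[ 0.00338925, -0.999616  ,  0.02750201],
       [-0.98849304, -0.00750814, -0.15107992],
       [ 0.15122839, -0.0266735 , -0.98813891]]), 't': array([-0.01825877,  0.50595832,  0.81347857])}
quill_mid [([0.3805, 0.1539, 0.0079], 0.92), ([0.6295, 0.1555, 0.0136], 0.85), ([0.5052, 0.1515, 0.0254], 0.72), ([0.4988, 0.2286, 0.0493], 0.5)]
spool_mid [([0.4941, 0.3027, 0.0949], 0.67)]
tube_mid [([0.5172, 0.0795, 0.0933], 0.76)]
waisted_mid [([0.4978, 0.2296, 0.0505], 0.57)]
board [([0.4903, 0.1951, 0.0092], 0.7)]
tray [([0.4999, -0.1936, 0.0058], 0.89)]
scene {'camera_matrix': array([[400.0362861 ,   0.        , 311.24261839],
       [  0.        , 400.0362861 , 196.00826294],
       [  0.        ,   0.        ,   1.        ]]), 'k1': -0.08699384697774278, 'R': array([[-0.71682685,  0.69723157,  0.00523465],
       [ 0.44460711,  0.46285999, -0.7668671 ],
       [-0.53710686, -0.54738357, -0.64178458]]), 't': array([ 0.35058448, -0.17237962,  1.2589073 ])}
quill_mid [([0.3876, 0.1694, 0.0501], 0.73), ([0.6369, 0.1647, 0.0283], 0.58)]
spool_mid [([0.5087, 0.3147, 0.0765], 0.73), ([0.511, 0.2368, 0.0579], 0.18)]
tube_mid [([0.3869, 0.0969, 0.0562], 0.76), ([0.5245, 0.0912, 0.0805], 0.55), ([0.5392, 0.2331, 0.0111], 0.19)]
waisted_mid [([0.514, 0.2371, 0.059], 0.71)]
board [([0.5386, 0.2333, 0.0082], 0.63)]
tray [([0.4974, -0.1729, 0.0084], 0.56)]
0.7
```

View pics/top0.png

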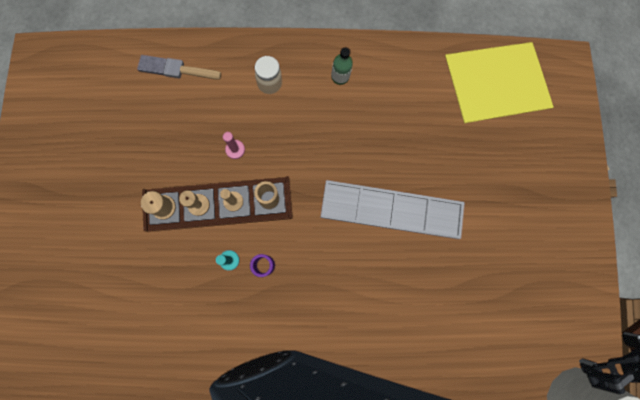

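View pics/scene0.png

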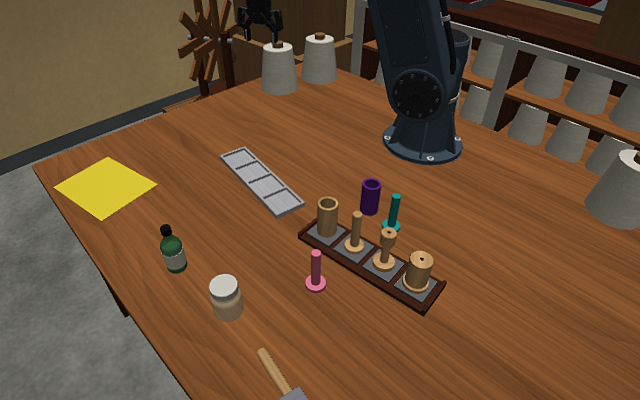

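The top picture shows the board left of the tray, board corners about (143,188), (290,178), (292,220), (146,231) px. From the left it holds the spool (152,203), waisted (190,200), quill (231,197) and tube (265,190). The tray spans (325,182) to (461,237). The pink, turquoise and purple look-alikes stand off the board. Next I'll fit positions from depth.

```bash
cat > h.py <<'E'
import numpy as np, cv2
from bench import manip
def rays(c,px):
    K=c["camera_matrix"]; p=np.asarray(px,float).reshape(-1,1,2)
    return np.c_[cv2.undistortPoints(p,K,np.array([c["k1"],0,0,0.])).reshape(-1,2),np.ones(len(p))]
def plane(c,px,z):
    r=rays(c,px)@c["R"]; o=-c["R"].T@c["t"]
    return o+r*((z-o[2])/r[:,2])[:,None]
def cloud(n):
    c=manip.get_calibration(n); p,d=manip.grab_frame(n)
    v,u=np.nonzero(d>0); X=(rays(c,np.c_[u,v])*d[v,u][:,None]-c["t"])@c["R"]
    return c,p,X,u,v
def circ(P,r):   # known-radius circle through robustly fitted points (visible disc top)
    (x,y),R=cv2.minEnclosingCircle(P[:,:2].astype(np.float32)); return x,y,R
def down(a):     # tool down, jaw axis y at world angle a
    y=np.array([np.cos(a),np.sin(a),0]); x=np.array([0,0,-1.]); return np.c_[x,y,np.cross(x,y)]
E
python3 - <<'E'
from h import *
from scipy.optimize import least_squares
for n in("top","scene"):
    c,p,X,u,v=cloud(n)
    hsv=cv2.cvtColor(p,cv2.COLOR_RGB2HSV)[v,u].astype(int)
    # tray: grey, low sat, in region
    reg=(X[:,0]>.4)&(X[:,0]<.6)
    m=reg&(X[:,1]>-.37)&(X[:,1]<-.02)&(hsv[:,1]<60)&(X[:,2]<.03)
    im=np.zeros(p.shape[:2],np.uint8); im[v[m],u[m]]=255
    ct=max(cv2.findContours(im,cv2.RETR_EXTERNAL,cv2.CHAIN_APPROX_NONE)[0],key=cv2.contourArea).reshape(-1,2)
    W=plane(c,ct,.014)[:,:2].astype(np.float32)
    print(n,"tray",cv2.minAreaRect(W*1000))
    # board: dark
    m=reg&(X[:,1]>.0)&(X[:,1]<.4)&(hsv[:,2]<75)&(X[:,2]<.035)
    im=np.zeros(p.shape[:2],np.uint8); im[v[m],u[m]]=255
    cs=[q for q in cv2.findContours(im,cv2.RETR_EXTERNAL,cv2.CHAIN_APPROX_NONE)[0] if len(q)>15]
    W=plane(c,np.concatenate(cs).reshape(-1,2),.012)[:,:2].astype(np.float32)
    print(n,"board",cv2.minAreaRect(W*1000))
    for k,x,y,top in(("spool",.50,.31,.095),("waisted",.505,.233,.115),("quill",.505,.155,.12),("tube",.52,.083,.105)):
        m=(abs(X[:,0]-x)<.04)&(abs(X[:,1]-y)<.038)&(abs(X[:,2]-top)<.006)
        P=X[m]; print(n,k,m.sum(),(1000*np.array(circ(P,0))).round(1),(1000*np.median(P[:,2])).round(1)) if m.sum()>3 else print(k,"none")
E
```

```text
top tray ((498.0467529296875, -198.7139129638672), (320.16326904296875, 86.7593002319336), 81.40005493164062)
top board ((508.13421630859375, 195.20323181152344), (93.11064147949219, 329.20703125), 5.532830715179443)
top spool 401 [498.  309.8  23.1] 95.3
top waisted 199 [503.  232.7  16.1] 115.1
top quill 85 [511.3 156.2  10.2] 120.5
top tube 205 [517.9  79.2  23.1] 104.9
scene tray ((501.9161071777344, -191.3353729248047), (326.4429016113281, 91.06620788574219), 81.45545196533203)
scene board ((510.55810546875, 195.11740112304688), (105.90534973144531, 334.9290466308594), 5.788180351257324)
scene spool 362 [498.  311.4  23.5] 94.4
scene waisted 166 [503.2 233.9  17.1] 114.8
scene quill 66 [511.2 158.1  10.1] 119.8
scene tube 145 [518.9  81.5  23.2] 102.9
```

```bash
python3 - <<'E'
from h import *
print(manip.current_tcp_rot().round(2).tolist())
for s in(0,np.pi):
  for p,a in(([.498,.31,.15],.09),([.518,.08,.15],.09),([.5,-.08,.15],-.15),([.48,-.31,.15],-.15)):
    print(s,manip.inverse_kinematics(p,down(a+s)))
best=min((0,np.pi),key=lambda s:abs(manip.inverse_kinematics([.498,-.19,.33],down(-.15+s))[5]))
print("offset",best)
manip.move_ptp([.44,-.195,.36],down(-.15+best))
c,p,X,u,v=cloud("wrist"); cv2.imwrite("pics/wrist1.png",p[:,:,::-1])
hsv=cv2.cvtColor(p,cv2.COLOR_RGB2HSV)[v,u].astype(int)
m=(hsv[:,1]<60)&(abs(X[:,2]-.01)<.012)&(abs(X[:,0]-.5)<.1)&(abs(X[:,1]+.195)<.22)
im=np.zeros(p.shape[:2],np.uint8); im[v[m],u[m]]=255
ct=max(cv2.findContours(im,cv2.RETR_EXTERNAL,cv2.CHAIN_APPROX_NONE)[0],key=cv2.contourArea).reshape(-1,2)
print(ct.min(0),ct.max(0),cv2.minAreaRect((plane(c,ct,.014)[:,:2]*1000).astype(np.float32)))
print(manip.current_time(),manip.current_force())
E
```

```text
[[-0.0, 0.41, -0.91], [0.0, -0.91, -0.41], [-1.0, -0.0, -0.0]]
0 [ 4.77439192e-01  5.08586052e-01  1.62906388e+00 -4.44089210e-16
  1.00394272e+00  3.87439192e-01]
0 [ 6.43962015e-02  4.06710211e-01  1.79571044e+00 -4.44089210e-16
  9.39172004e-01 -2.56037985e-02]
0 [-2.50616805e-01  3.77811698e-01  1.84107675e+00 -4.44089210e-16
  9.22704203e-01 -1.00616805e-01]
0 [-6.54909432e-01  4.83646391e-01  1.67076177e+00 -4.44089210e-16
  9.87184493e-01 -5.04909432e-01]
3.141592653589793 [ 4.77439192e-01  5.08586052e-01  1.62906388e+00 -4.44089210e-16
  1.00394272e+00 -2.75415346e+00]
3.141592653589793 None
3.141592653589793 None
3.141592653589793 [-6.54909432e-01  4.83646391e-01  1.67076177e+00 -4.44089210e-16
  9.87184493e-01  2.63668322e+00]
offset 0
[333  18] [400 246] ((494.9774169921875, -198.863037109375), (318.3665771484375, 84.9045639038086), 81.33313751220703)
2.325 [-0.13026471  0.59110693  0.11599644]
```

View pics/wrist1.png

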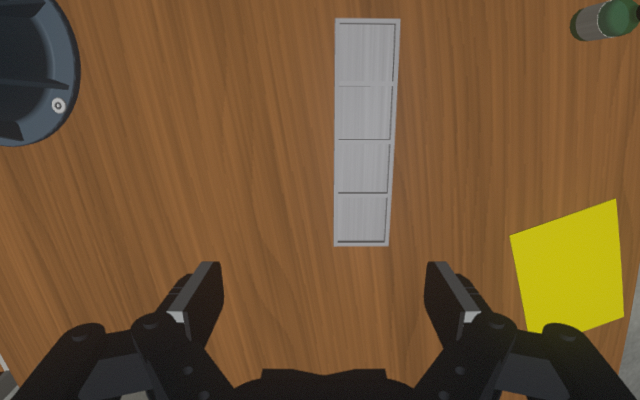

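The wrist picture shows the empty tray at (333..400, 18..246) px. The fit gives 318 x 85 mm with centre (0.496, -0.199) and yaw -0.15, which agrees with the top view. I'll do the tube first.

```bash
cat > pp.py <<'E'
from h import *
O=dict(tube=(.5182,.0803,.105,.037,117),quill=(.5112,.1571,.120,.045,39),
       waisted=(.5031,.2333,.115,.034,-39),spool=(.498,.3106,.095,.036,-117))
def run(k):
    x,y,top,dep,by=O[k]; th=-.150
    bx,byy=.496-np.sin(th)*by/1000,-.1988+np.cos(th)*by/1000
    zg=top-dep; h=.12 # lift
    manip.set_gripper(1.0)
    manip.move_ptp([x,y,zg+h],down(.09)); manip.move_l([x,y,zg],max_speed=.12)
    print(k,"down f",manip.current_force().round(1)); manip.set_gripper(0.,50)
    print("grip",round(manip.current_grip_width()*85,1),manip.current_force().round(1))
    manip.move_l([x,y,zg+h+.015],max_speed=.12)
    print("lifted",round(manip.current_grip_width()*85,1),manip.current_force().round(1))
    manip.move_l([bx,byy,zg+h],down(th),max_speed=.15)
    manip.move_l([bx,byy,zg-.015+.01],max_speed=.12)
    manip.move_l([bx,byy,zg-.015+.001],max_speed=.03)
    print("placed f",manip.current_force().round(1)); manip.set_gripper(1.0)
    manip.move_l([bx,byy,zg+.115],max_speed=.12)
    c,p,X,u,v=cloud("top"); cv2.imwrite(f"pics/top_{k}.png",p[:,:,::-1])
    m=(np.hypot(X[:,0]-bx,X[:,1]-byy)<.035)&(abs(X[:,2]-top+.015)<.006)
    print("target",round(bx*1000,1),round(byy*1000,1),"seen",m.sum(),(1000*np.array(circ(X[m],0))).round(1) if m.sum()>3 else "","t",manip.current_time())
E
python3 -c "from pp import run; run('tube')"
```

```text
tube down f [-0.2  0.4 -0.1]
grip 43.8 [-0.8 -1.4  5.9]
lifted 43.9 [ 0.5 -0.6 -0.6]
placed f [-3.5  0.3  6.4]
target 513.5 -83.1 seen 0  t 11.325
```

```bash
python3 - <<'E'
from h import *
manip.move_ptp([.5112,.1571,.26],down(.09))
for n in("top","scene"):
    c,p,X,u,v=cloud(n); 
    cv2.imwrite(f"pics/{n}1.png",p[:,:,::-1])
    m=(np.hypot(X[:,0]-.5135,X[:,1]+.083)<.04)&(abs(X[:,2]-.09)<.006)
    print(n,m.sum(),(1000*np.array(circ(X[m],0))).round(1) if m.sum()>3 else "")
E
```

```text
top 192 [513.6 -83.5  23.2]
scene 122 [514.  -82.4  23.9]
```

View pics/scene1.png

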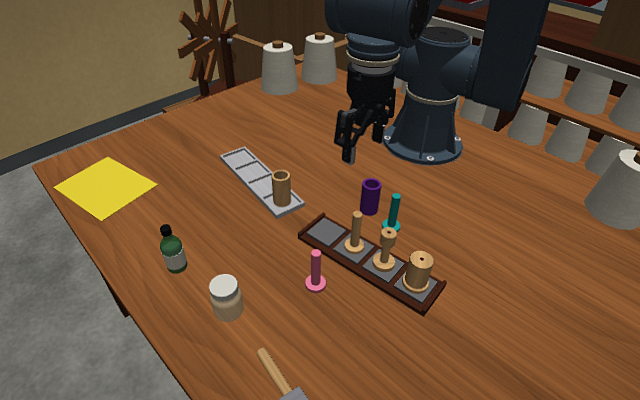

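The scene picture shows the tube upright in the leftmost bay at (282,190) px, within 1 mm of target, and the other three undisturbed. I'll carry on with those.

```bash
python3 -c "
from pp import run
run('quill')"
```

```text
quill down f [-0.6  0.1  0.4]
grip 18.9 [-0.6 -0.7  0.9]
lifted 18.9 [0.  0.2 0.3]
placed f [-0.6  1.   3.3]
target 501.8 -160.2 seen 0  t 21.8833
```

```bash
python3 -c "
from pp import run
run('waisted')"
```

```text
waisted down f [-0.2 -0.6  0.5]
grip 30.8 [-1.4 -0.5  3.6]
lifted 30.7 [-1.2  1.1 -1.1]
placed f [-1.7 -0.   5.7]
target 490.2 -237.4 seen 184 [ 490.3 -237.4   15.6] t 33.3083
```

```bash
python3 - <<'E'
from pp import *
run('spool')
manip.move_ptp([.42,.0,.36],down(0))
for n in("top","scene"):
    c,p,X,u,v=cloud(n); cv2.imwrite(f"pics/{n}2.png",p[:,:,::-1])
    for k,(x,y,top,_,by) in O.items():
        bx,yy=.496+np.sin(.15)*by/1000,-.1988+np.cos(.15)*by/1000
        m=(np.hypot(X[:,0]-bx,X[:,1]-yy)<.036)&(abs(X[:,2]-top+.015)<.006)
        print(n,k,round(bx*1e3,1),round(yy*1e3,1),m.sum(),(1000*np.array(circ(X[m],0))).round(1) if m.sum()>3 else "",(1000*np.median(X[m][:,2])).round(1))
print(manip.current_time())
E
```

```text
spool down f [-0.1  0.9 -1.2]
grip 45.1 [-2.  -1.1  5.5]
lifted 44.9 [-1.2  1.  -1.4]
placed f [-2.5  1.4  8.2]
target 478.5 -314.5 seen 376 [ 480.1 -313.6   23. ] t 46.1
top tube 513.5 -83.1 0  nan
top quill 501.8 -160.2 0  nan
top waisted 490.2 -237.4 27 [ 489.9 -247.4   11.2] 101.5
top spool 478.5 -314.5 375 [ 480.2 -313.8   23.1] 81.4
scene tube 513.5 -83.1 120 [513.7 -81.   24. ] 88.4
scene quill 501.8 -160.2 42 [ 503.2 -156.6   11.1] 103.9
scene waisted 490.2 -237.4 78 [ 492.1 -235.1   16.3] 99.2
scene spool 478.5 -314.5 134 [ 482.3 -311.4   22.8] 80.0
47.5833
  return _methods._mean(a, axis=axis, dtype=dtype,
  ret = ret.dtype.type(ret / rcount)
```

View pics/scene2.png

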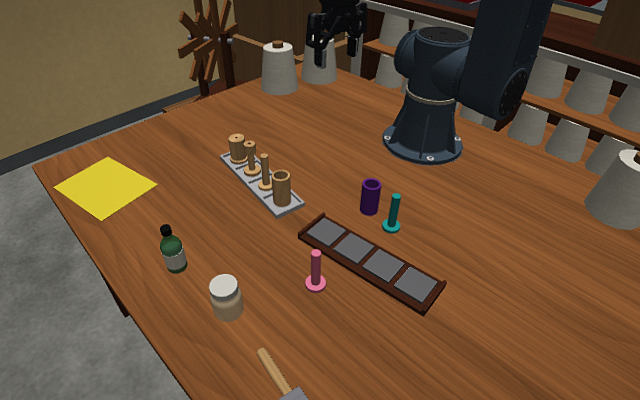

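All four stand upright in their bays at (236..282, 145..190) px. The pads are empty and the gripper is clear, so I'm handing in.

```bash
python3 -c "
from bench import manip
print(manip.sign_off())"
```

```text
the job is handed in; nothing more can be done
None
```

I moved all four bobbins into the tray in mirrored order and handed the job in at about 48 s of the 128 s. From left to right on the board they stood spool, waisted, quill, tube. They now occupy the rightmost, second-right, second-left and leftmost bays respectively.

- **Position:** the last scene-camera check put every bobbin within about 5 mm of its bay centre, with top heights within 2 mm of the expected values, so all are seated on the bay floors. The scene picture showed all four upright, the pads empty and the gripper clear.
- **Top camera:** in that last check the arm hid the tube and quill from the top camera, and it saw only part of the waisted bobbin, so that reading (10 mm off in y) is not usable. Unobstructed top views gave the tube and the waisted bobbin within 1 mm of target just after placing, and the spool within 2 mm in the last check. The quill's final position rests on the scene camera alone.
- **Forces:** the wrist readings I took stayed below 10 N throughout. I left the pink, turquoise and purple look-alikes alone.

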